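# Load a label roll onto the rewinder's keyed spindle

## Robot

A 7-joint arm with a two-finger parallel gripper is mounted at the origin on the work surface. World frame = base frame: x ahead of the robot, y to its left, z up, the work surface at z = 0. Lengths are in m, angles in rad, forces in N, time in s.
With the tool pointing down it reaches from about 0.4 to 0.9 m from the base axis. Payload 5.5 kg.
Tool frame: the origin (TCP) lies at the centre of the arm's flange, where the gripper is bolted on; the fingertips stand 173 mm ahead of it and the grasp point (between the pads) lies 155 mm ahead of it; z points along the fingers, y is the line along which they close (so a half turn about z gives the same grasp; the last joint's range is limited). The gripper opens to 85 mm and grips with 20 to 120 N. Pads are 22 mm wide; open, the fingers measure 114 mm over their backs; the gripper's body (76 mm by 85 mm) begins 54 mm behind the grasp point. The pads swing forward as they close: fully open they stand 13 mm farther back than shut.
Start: joints at [1.493, 0.501, -0.427, 1.55, 0.221, 1.138, -0.21], TCP at [0.217, -0.613, 0.405] pointing down, gripper open.
Joint ranges: [-2.88, 2.88], [-0.31, 2.03], [-1.54, 1.56], [0.2, 2.42], [-1.41, 4.55], [0.19, 2.02], [-2.57, 2.57]. Speed limits (rad/s): [2.57, 2.57, 3.14, 3.14, 3.14, 3.14, 3.14].

## Interface

Orientations are given as a rotation vector (axis times angle).
In Python, from workcell import ctrl, camera, ticket gives the robot as it stands.
- The arm moves only by the tool move_arm, never from a script. Its argument "deltas" is a list that holds one entry, the list of rows, each a list of 7 numbers: the finger opening in cm, from 0 to 8.54, then the shift along the tool's x, y, z in cm, then the turn, a rotation vector about the tool's x, y, z in degrees. In form: [[[hand, dx, dy, dz, rx, ry, rz], ...]]. A call has exactly 10 rows; each row is the pose to reach, as a shift and turn from the pose commanded when the call began, along the tool's axes at that moment; what a row does not reach only later rows make up. A row lasts 1/8 s, in which the tool goes at most 62.5 mm and 10.7 degrees, less where a joint would pass 70% of its speed; a pose out of reach is approached as far as the arm can. A call with a gripper value outside its range is refused whole. The fingers move at their own pace and stop on an object; "squeeze" is the grip in N (left out, the last holds). Time passes only in rows, so rows that repeat a pose let the fingers close, or fill a call up. It gives the time, the measured TCP pose, the force, the opening and the grip force at its end, in the units of the state.
- ctrl.read_state(): the state, without advancing time (a new reading comes with each control period).
- camera(name): name is "side" or "top" or "wrist"; returns a dict with "color" (400x640x3 uint8, red, green, blue), "K" (3x3 intrinsics, pixels), "world_to_cam" (4x4, takes a point from world to camera coordinates). Camera axes: x right, y up, looking along -z (the intrinsics and any distortion apply to the point x, -y, -z); pixel columns grow to the right and rows downward; lengths in m; the calibration is good to about 2 mm. A picture is of the moment at which its call begins. There is no depth.
- ticket.finish_job(): hands the job in; it is judged then, once.
The state is a dict: "time": time; "q": joint angles; "dq": joint speeds; "effort": joint torques, N m; "position": TCP position; "tcp_rot": TCP orientation; "force": force on the tool from outside, world axes, zero at the start; "wrist_torque": the same for the moment, N m; "width": opening from 0.0 (shut) to 1.0 (fully open); "finger_force": force on a finger pad.
Only numpy, scipy, OpenCV 4.12 (cv2) and the standard library are available. Lean on these libraries where they do the work, as an engineer would, in place of code of your own. Each camera call takes 0.05 s, during which the arm holds its last target. There are 200 camera calls.

## Task

Take the tall label roll with the notched core out of the white basket and load it, standing upright, onto the spindle of the label rewinder, turning it until the notches of its core drop over the hub's four drive lugs and the core sits fully home on the platter. Leave the other stock in the basket and the other things on the bench standing where they are.

Things in the scene. Friction and masses are not known exactly. Their poses are not given: they have to be found in the camera images.
- roll: The label roll to load, upright in the basket: white paper 60 mm in diameter, 76 mm tall, on a brown core 44 mm in diameter, 100 mm tall, standing out 12 mm past the paper at each end. Straight 26 mm bore right through. 0.2 to 0.45 kg. Each core end has four notches along the roll's own +x, +y, -x, -y (see roll_mid). Origin: centre of the lower end; z along the axis, up.
- roll_mid (a point): Middle of the roll, on its axis, 50 mm above its lower end. The notches across each end of the core form a cross: each 10 mm wide and 12 mm deep, cut right through the core's wall. Both ends are alike; either may go down.
- rewinder: Label rewinder, fixed: grey motor box 150 x 150 mm, 50 mm high, with two pins 12 mm in diameter and 28 mm high on its top, 62 mm in +x and 62 mm in +-y from its middle. The hub with platter, lugs and spindle stands in its middle. Origin: centre of the underside, on the bench; z up.
- seat (a point): Centre of the top of the hub's aluminium platter (86 mm in diameter), 60 mm above the bench. Four dark drive lugs stand out like a cross from the spindle's foot: 6 mm wide, 10 mm high, rounded on top, reaching 20 mm from the axis. The hub is left at any angle, stiff to turn (0.6 N m); this point's axes are the motor box's and do not show the lugs' angle.
- spindle_tip (a point): Tip of the upright steel spindle, 65 mm above the platter. The spindle is 22 mm in diameter up to 50 mm above the platter, then tapers. A roll resting on top of the lugs stands 10 mm above the platter; a roll that is home stands on the platter.
- basket: White plastic basket, fixed, 200 x 300 mm, 60 mm high, walls and floor 5 mm; holds the roll and other stock, which stand in a row along its y axis in any order. Origin: centre of the underside, on the bench.
- short_roll: Bystander in the basket: plain white paper roll standing upright, 60 mm in diameter, 62 mm tall, without notches. Origin: centre of the lower end.
- bare_core: Bystander in the basket: empty brown tube standing upright, 44 mm in diameter, 84 mm tall, without paper or notches. Origin: centre of the lower end.
- gift_box: Bystander in the basket: grey box 36 x 130 x 30 mm lying along the basket's far wall. Origin: centre of the underside.
- ink_jar: Bystander on the bench: glass jar 48 mm in diameter, 50 mm tall. Origin: centre of the underside.
- pen_case: Bystander on the bench: green case 60 x 170 x 35 mm. Origin: centre of the underside.
- scanner: Bystander on the bench: hand scanner standing on its foot, 85 x 60 mm, 123 mm tall. Origin: centre of the underside.
There are look-alikes about, which are no part of the job. What is shaped like the rewinder but green is not meant.

How it is judged:
By the outcome, as a careful person would: the job done as asked, in the order asked, and still so for the second after the job is handed in, with the robot touching nothing.
It also fails if it takes over 58 s, if anything falls off the work surface, if the arm or the gripper's body presses on something with over 40 N, if the wrist force passes 120 N, or if a joint passes its speed limit or range.

## Working session

There is one attempt and no reset: what is moved stays moved. The work goes in short steps, Python scripts to look and compute and a tool call to move; the robot and the scene stay as the last step left them, time stands still between calls to the robot, and variables do not carry over. Pictures are saved under pics/ and viewed, at most 10 in all, crops included, and the job is handed in when it is done.

Besides the shell and the picture viewer there is one more tool, called as name(argument=value, ...), one argument or row to a line, values as JSON. move_arm: Moves the arm, as the interface text tells. Its arguments: {"type":"object","properties":{"deltas":{"type":"array"},"squeeze":{"type":"number"}},"required":["deltas"]}

```bash
ls; mkdir -p pics; python3 - <<'E'
from workcell import ctrl, camera
import cv2, numpy as np, pickle
d={}
for n in("top","side","wrist"):
    c=camera(n); d[n]=c; cv2.imwrite(f"pics/{n}0.png",c["color"][:,:,::-1])
    print(n,np.round(c["K"],1).tolist(),np.round(np.linalg.inv(c["world_to_cam"]),3).tolist(),[k for k in c])
pickle.dump(d,open("d0.pkl","wb"))
print(ctrl.read_state())
E
```

```text
pics
top [[418.6, 0.0, 325.7], [0.0, 418.6, 194.8], [0.0, 0.0, 1.0]] [[-0.022, 0.994, -0.106, 0.446], [-1.0, -0.024, -0.017, -0.096], [-0.02, 0.105, 0.994, 1.133], [0.0, 0.0, 0.0, 1.0]] ['color', 'K', 'world_to_cam']
side [[387.5, 0.0, 328.2], [0.0, 387.5, 196.8], [0.0, 0.0, 1.0]] [[-0.999, 0.004, -0.054, 0.51], [-0.049, -0.516, 0.855, 0.879], [-0.025, 0.857, 0.515, 0.695], [0.0, 0.0, 0.0, 1.0]] ['color', 'K', 'world_to_cam']
wrist [[347.7, 0.0, 318.0], [0.0, 347.7, 200.8], [0.0, 0.0, 1.0]] [[0.335, 0.893, 0.302, 0.294], [-0.942, 0.317, 0.105, -0.585], [-0.002, -0.319, 0.948, 0.373], [0.0, 0.0, 0.0, 1.0]] ['color', 'K', 'world_to_cam']
{'time': 0.15, 'q': array([ 1.49322821,  0.50160426, -0.42682985,  1.55118408,  0.22076818,
        1.13829488, -0.21029668]), 'dq': array([ 1.46170866e-05, -3.54296481e-03, -1.05265148e-03, -2.67110451e-03,
        6.72753100e-04, -2.05577321e-04, -1.76818873e-03]), 'effort': array([-7.01145676e-03, -5.70031750e+01, -5.82529932e+00, -2.81282723e+01,
        1.05923036e-02,  7.79325957e-03,  1.27354502e-05]), 'position': array([ 0.21711406, -0.61238439,  0.40392596]), 'tcp_rot': array([-3.09467360e+00, -5.32486513e-01,  2.61787262e-04]), 'force': array([ 0.15975109, -1.28481747, -0.78901609]), 'wrist_torque': array([ 0.00122128,  0.0160483 , -0.01326516]), 'finger_force': 0.0, 'width': 0.9982657877106529}
```

View pics/top0.png

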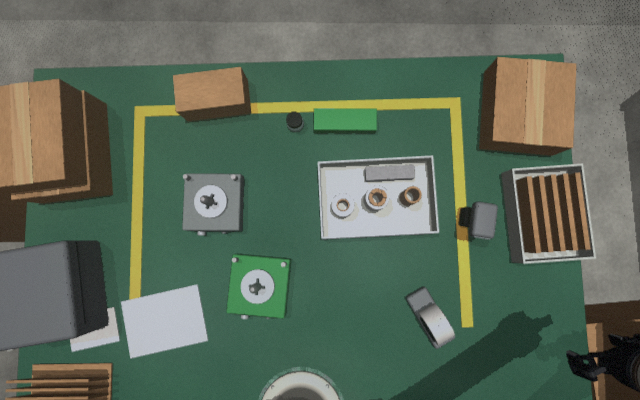

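View pics/side0.png

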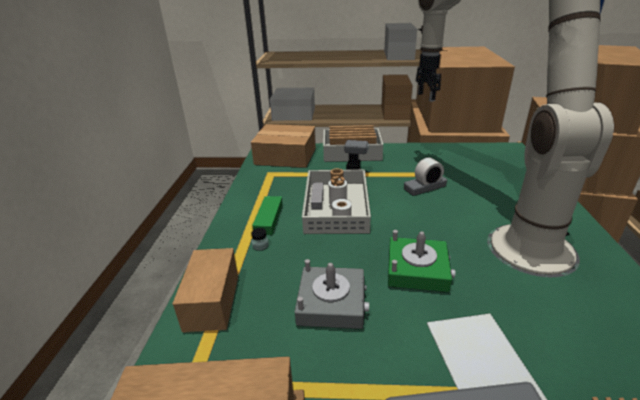

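Top view: the row in the basket is short roll (343,206), notched roll (377,198) and bare core (412,196). The grey rewinder hub is at (211,202), and the green look-alike at (257,287). Next I measure these and zoom in.

```bash
cat > h.py <<'E'
import numpy as np, cv2
def pix2pt(c,uv,z):
    M=np.linalg.inv(c["world_to_cam"]); K=c["K"]
    d=np.array([(uv[0]-K[0,2])/K[0,0],-(uv[1]-K[1,2])/K[1,1],-1.])
    d=M[:3,:3]@d; o=M[:3,3]
    return o+d*(z-o[2])/d[2]
def pt2pix(c,p):
    q=c["world_to_cam"]@np.r_[p,1]; K=c["K"]
    return np.array([K[0,0]*q[0]/-q[2]+K[0,2],K[1,1]*-q[1]/-q[2]+K[1,2]])
E
python3 - <<'E'
import pickle,cv2,numpy as np
from h import *
c=pickle.load(open("d0.pkl","rb"))["top"]
for n,uv,z in(("roll",(377,198),.105),("short",(343,206),.067),("bare",(412,196),.089),("seat",(210.5,201.5),.06),("bA",(319,162),.06),("bB",(435,157),.06),("bC",(438,236),.06),("bD",(322,240),.06)): print(n,np.round(pix2pt(c,uv,z),3))
im=c["color"][:,:,::-1]
a=cv2.resize(im[150:246,312:444],None,fx=6,fy=6,interpolation=cv2.INTER_CUBIC)
b=cv2.resize(im[165:240,175:250],None,fx=7,fy=7,interpolation=cv2.INTER_CUBIC)
cv2.imwrite("pics/c1.png",a);cv2.imwrite("pics/c2.png",b)
E
```

```text
roll [ 0.544 -0.204  0.105]
short [ 0.53  -0.121  0.067]
bare [ 0.549 -0.293  0.089]
seat [0.55  0.221 0.06 ]
bA [ 0.646 -0.062  0.06 ]
bB [ 0.652 -0.363  0.06 ]
bC [ 0.448 -0.36   0.06 ]
bD [ 0.444 -0.065  0.06 ]
```

View pics/c1.png

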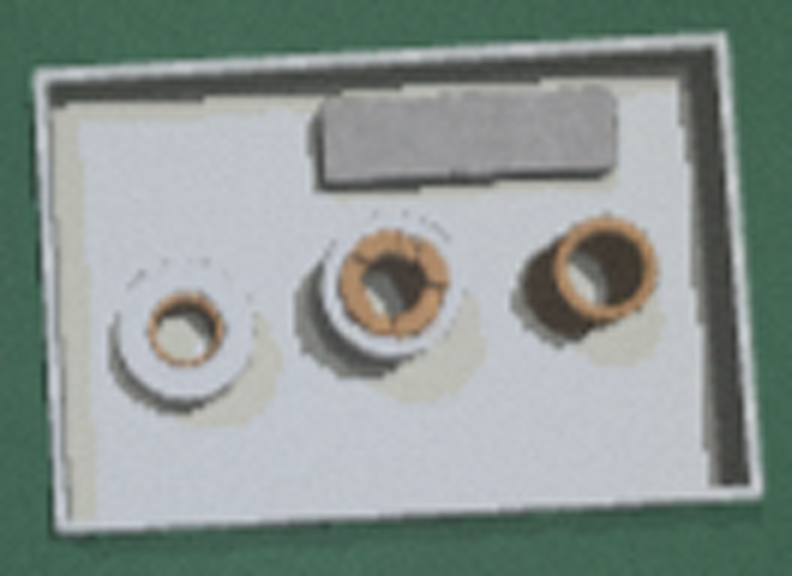

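View pics/c2.png

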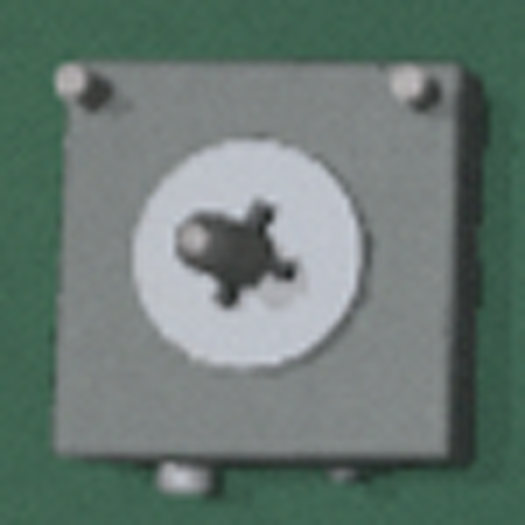

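The roll's core top is centred at about (377.8,197.3). Platter centre is (210.6,201.3), with three lugs visible and the spindle hiding the fourth. I'll move above the roll with the fingers set to close along world x.

move_arm(
  deltas=[
    [[8.5,9,-5.5,0.9,0,0,-10],[8.5,18,-11,1.8,0,0,-20],[8.5,27,-16.5,2.6,0,0,-30],[8.5,36,-22,3.5,0,0,-40],[8.5,44.5,-27.6,4.4,0,0,-50],[8.5,44.5,-27.6,4.4,0,0,-60],[8.5,44.5,-27.6,4.4,0,0,-70.5],[8.5,44.5,-27.6,4.4,0,0,-70.5],[8.5,44.5,-27.6,4.4,0,0,-70.5],[8.5,44.5,-27.6,4.4,0,0,-70.5]],
  ],
  squeeze=40,
)

```text
time: 1.4
position: [0.5455, -0.2008, 0.3605]
tcp_rot: [-2.214, -2.227, -0.002]
force: [0.0, -0.4, -0.3]
width: 0.998
finger_force: 0.0
```

```bash
python3 - <<'E'
from workcell import ctrl, camera
import cv2, numpy as np, pickle
from scipy.spatial.transform import Rotation as R
c=camera("wrist"); pickle.dump(c,open("w1.pkl","wb"))
s=ctrl.read_state(); print(s["time"],s["position"],R.from_rotvec(s["tcp_rot"]).as_matrix().round(3).tolist(),s["q"].round(2))
cv2.imwrite("pics/w1.png",c["color"][:,:,::-1])
E
```

```text
1.45 [ 0.54458481 -0.20298285  0.36035118] [[-0.003, 1.0, -0.001], [1.0, 0.003, 0.0], [0.0, -0.001, -1.0]] [ 0.91  0.51 -0.8   1.76  0.42  1.04 -0.03]
```

View pics/w1.png

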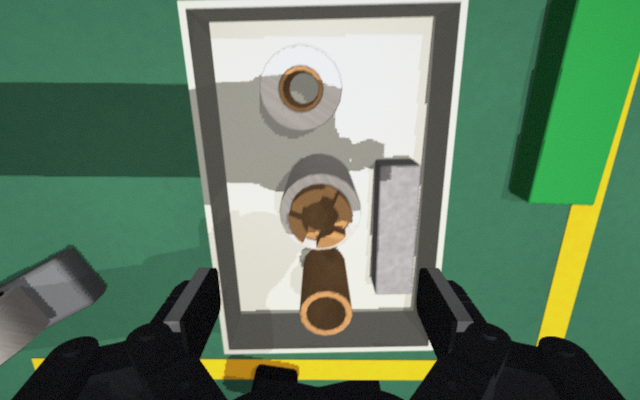

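The wrist view has the roll's core top at about (320,216), the bare core at (326,312) and the short roll at (301,88). I'll get the centre from a colour mask and the notches from a crop.

```bash
python3 - <<'E'
import pickle,cv2,numpy as np
from h import *
c=pickle.load(open("w1.pkl","rb")); im=c["color"][:,:,::-1].copy()
hsv=cv2.cvtColor(im,cv2.COLOR_BGR2HSV)
m=cv2.inRange(hsv,(5,90,20),(22,255,255)); m[:175]=0;m[260:]=0
m=cv2.morphologyEx(m,cv2.MORPH_CLOSE,np.ones((5,5)))
cs,_=cv2.findContours(m,cv2.RETR_EXTERNAL,cv2.CHAIN_APPROX_NONE)
k=max(cs,key=cv2.contourArea); print(cv2.boundingRect(k))
h=cv2.convexHull(k); (x,y),r=cv2.minEnclosingCircle(h); e=cv2.fitEllipse(h); print(x,y,r,e)
for uv in((x,y),e[0]): print(pix2pt(c,uv,.105).round(4))
cr=cv2.resize(im[165:265,265:385],None,fx=6,fy=6,interpolation=cv2.INTER_CUBIC)
cv2.imwrite("pics/c3.png",cr)
E
```

```text
(289, 185, 63, 75)
323.5 223.59588623046875 39.94632339477539 ((321.0848083496094, 224.84603881835938), (64.04399871826172, 82.85633087158203), 172.21929931640625)
[ 0.5493 -0.2115  0.105 ]
[ 0.5476 -0.2125  0.105 ]
```

View pics/c3.png

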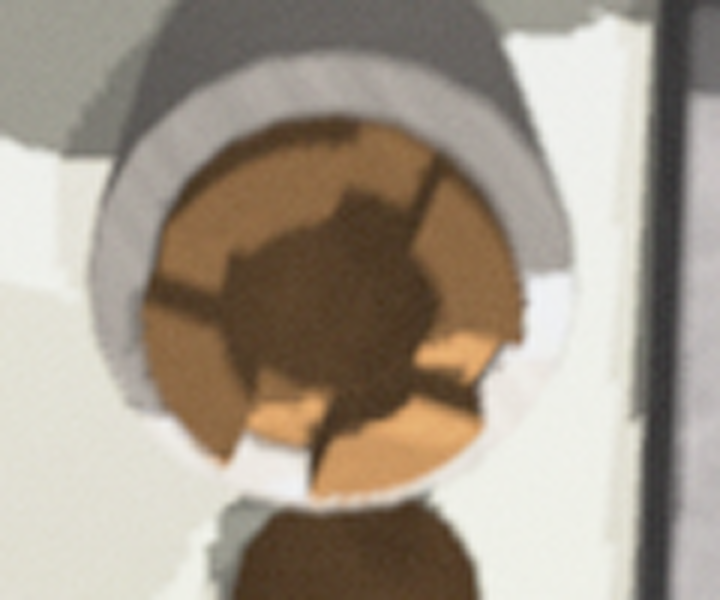

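The crop shows two clear notches. The lower-left one has outer corners at (228,462) and (312,492), the lower-right one at (520,345) and (478,420). The core's left and right edges are at x=145 and 522, and its lower rim is at y=497. I'll cast these to world.

```bash
python3 - <<'E'
import pickle,numpy as np
from h import *
c=pickle.load(open("w1.pkl","rb")); t=pickle.load(open("d0.pkl","rb"))["top"]
W=lambda x,y:pix2pt(c,(265+x/6-.42,165+y/6-.42),.105)[:2]
l,r,b=W(145,320),W(522,320),W(333,498)
cx=(l[0]+r[0])/2; print("edges",l,r,b,"ctr",cx,b[1]+.022)
pts=[W(228,462),W(312,492),W(520,345),W(478,420)]
a=(pts[0]+pts[1])/2; d=(pts[2]+pts[3])/2
# centre from rim points: least squares circle
P=np.array(pts+[l,r,b]); A=np.c_[2*P,np.ones(len(P))]; s=np.linalg.lstsq(A,(P**2).sum(1),rcond=None)[0]; C=s[:2]; print("circle",C,np.sqrt(s[2]+C@C))
for p in(a,d): print("notch ang",np.degrees(np.arctan2(*(p-C)[::-1]))%90)
print("chord",np.degrees(np.arctan2(*(pts[1]-pts[0])[::-1]))%90,np.degrees(np.arctan2(*(pts[3]-pts[2])[::-1]))%90,np.linalg.norm(pts[1]-pts[0]),np.linalg.norm(pts[3]-pts[2]))
print("top",pix2pt(t,(312+395/6-.42,150+284/6-.42),.105))
T=lambda x,y:pix2pt(t,(175+x/7-.43,165+y/7-.43),.07)[:2]
L=[T(262,212),T(228,296),T(287,270)]; v=L[0]-L[1]; print("lug",np.degrees(np.arctan2(v[1],v[0]))%90,(L[0]+L[1])/2,np.linalg.norm(v))
print("seat",pix2pt(t,(175+249/7-.43,165+254/7-.43),.06))
E
```

```text
edges [ 0.52513733 -0.20741459] [ 0.56878823 -0.20715428] [ 0.54708354 -0.23004941] ctr 0.5469627798123242 -0.20804940806716798
circle [ 0.54686339 -0.20771966] 0.021742818043439877
notch ang 69.65693313336855
notch ang 69.43285650546433
chord 68.82253685192129 64.252560002735 0.01069769936669703 0.01058516221669672
top [ 0.54699224 -0.20541947  0.105     ]
lug 68.11539288763586 [0.55059473 0.22061879] 0.032997503558253975
seat [0.55152062 0.22211597 0.06      ]
```

move_arm(
  deltas=[
    [[8.5,-0.4,0.24,2,0,0,0],[8.5,-0.4,0.24,5,0,0,0],[8.5,-0.4,0.24,8.5,0,0,0],[8.5,-0.4,0.24,11.5,0,0,0],[8.5,-0.4,0.24,13.2,0,0,0],[8.5,-0.4,0.24,13.2,0,0,0],[7,-0.4,0.24,13.2,0,0,0],[5,-0.4,0.24,13.2,0,0,0],[5,-0.4,0.24,13.2,0,0,0],[5,-0.4,0.24,13.2,0,0,0]],
  ],
  squeeze=40,
)

```text
time: 2.7
position: [0.5474, -0.208, 0.2303]
tcp_rot: [2.219, 2.22, 0.0]
force: [-1.9, -0.4, 6.3]
width: 0.701
finger_force: 43.1
```

The grip is good: 59.6 mm opening at 43 N. Next I lift and carry toward the rewinder, stopping short so the wrist camera can see the hub.

move_arm(
  deltas=[
    [[5,0,0,-2,0,0,0],[5,0,0,-6,0,0,0],[5,0,0,-11,0,0,0],[5,1,0,-16,0,0,0],[5,6,0,-17,0,0,0],[5,12,0,-17,0,0,0],[5,18,0,-17,0,0,0],[5,24,0,-17,0,0,0],[5,30,0,-17,0,0,0],[5,30,0,-17,0,0,0]],
  ],
  squeeze=40,
)

```text
time: 3.95
position: [0.545, 0.0997, 0.4007]
tcp_rot: [-2.207, -2.234, -0.006]
force: [0.6, -1.0, -2.7]
width: 0.7
finger_force: 44.1
```

```bash
python3 - <<'E'
from workcell import ctrl, camera
import cv2, numpy as np, pickle
from scipy.spatial.transform import Rotation as R
c=camera("wrist"); pickle.dump(c,open("w2.pkl","wb"))
s=ctrl.read_state(); print(s["time"],s["position"],s["tcp_rot"],R.from_rotvec(s["tcp_rot"]).as_matrix().round(4).tolist(),s["q"].round(2),s["force"],s["wrist_torque"])
cv2.imwrite("pics/w2.png",c["color"][:,:,::-1])
E
```

```text
4.0 [0.54573598 0.09608981 0.4001063 ] [2.21260657 2.22977749 0.00254168] [[-0.0077, 1.0, 0.0014], [1.0, 0.0077, 0.0009], [0.0009, 0.0014, -1.0]] [ 0.48  0.44 -0.9   1.79  0.38  1.1  -0.54] [ 0.65327168 -0.64096341 -1.9511706 ] [-0.09130207 -0.04426563 -0.00207359]
```

View pics/w2.png

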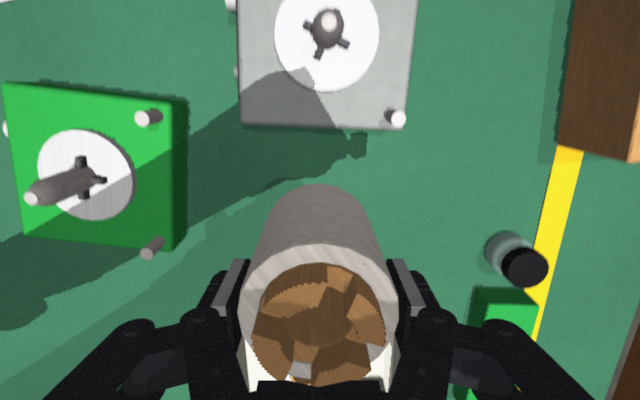

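The grey hub is at about (327,33), with lug tips near (345,44) and (318,55). The roll stands upright in the grip, its core top at about (320,323). I'll make a zoomed composite of both and fit the platter.

```bash
python3 - <<'E'
import pickle,cv2,numpy as np
from h import *
c=pickle.load(open("w2.pkl","rb")); im=c["color"][:,:,::-1].copy()
hsv=cv2.cvtColor(im,cv2.COLOR_BGR2HSV); g=im.max(2)
m=((g>222)&(hsv[...,1]<40)).astype(np.uint8)*255; m[105:]=0; m[:,:268]=0; m[:,385:]=0
cs,_=cv2.findContours(m,cv2.RETR_EXTERNAL,cv2.CHAIN_APPROX_NONE); k=max(cs,key=cv2.contourArea)[:,0]
k=k[(k[:,1]>2)]; k=cv2.convexHull(k)[:,0].astype(float); print(len(k),k.min(0),k.max(0))
P=np.array([pix2pt(c,p,.06)[:2] for p in k])
from scipy.optimize import least_squares
f=lambda x:np.hypot(*(P-x[:2]).T)-x[2]
s=least_squares(f,[.55,.222,.043],loss="soft_l1",f_scale=.0005); print("platter",s.x,np.abs(f(s.x)).max())
C=s.x[:2]
uv=np.argwhere(g[:110]<95)[:,::-1]
Q=np.array([pix2pt(c,p,.068)[:2] for p in uv])-C; r=np.hypot(*Q.T); a=np.degrees(np.arctan2(Q[:,1],Q[:,0]))
sel=(r>.0145)&(r<.0205); h,_=np.histogram(a[sel],bins=np.arange(-180,181,10)); print(dict(zip(range(-180,180,10),h)))
for lo in(-130,-40,):
  pass
A=cv2.resize(im[5:80,280:380],None,fx=8,fy=8,interpolation=cv2.INTER_CUBIC)[:,:400*2]
A=cv2.resize(im[5:75,285:370],None,fx=6,fy=6,interpolation=cv2.INTER_CUBIC)
B=cv2.resize(im[250:395,240:400],None,fx=4,fy=4,interpolation=cv2.INTER_CUBIC)
print(A.shape,B.shape)
B=cv2.resize(im[255:392,248:392],None,fx=2,fy=2,interpolation=cv2.INTER_CUBIC)
o=np.zeros((420,800,3),np.uint8); o[:420,:510]=A; o[:274,511:799]=B
cv2.imwrite("pics/c4.png",o)
E
```

```text
35 [274.   3.] [378.  90.]
platter [0.55088151 0.21957936 0.04255185] 0.0005964019899225431
{-180: np.int64(0), -170: np.int64(0), -160: np.int64(0), -150: np.int64(0), -140: np.int64(0), -130: np.int64(4), -120: np.int64(12), -110: np.int64(5), -100: np.int64(0), -90: np.int64(0), -80: np.int64(0), -70: np.int64(0), -60: np.int64(0), -50: np.int64(0), -40: np.int64(6), -30: np.int64(1), -20: np.int64(0), -10: np.int64(0), 0: np.int64(0), 10: np.int64(0), 20: np.int64(0), 30: np.int64(0), 40: np.int64(0), 50: np.int64(0), 60: np.int64(0), 70: np.int64(0), 80: np.int64(0), 90: np.int64(0), 100: np.int64(0), 110: np.int64(0), 120: np.int64(0), 130: np.int64(0), 140: np.int64(0), 150: np.int64(1), 160: np.int64(13), 170: np.int64(0)}
(420, 510, 3) (580, 640, 3)
```

View pics/c4.png

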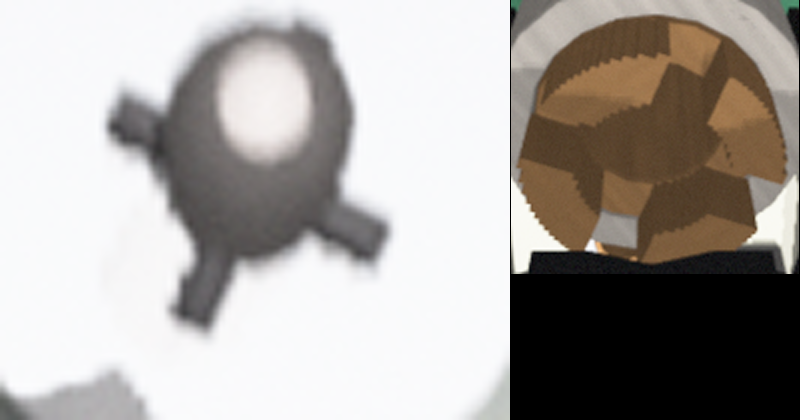

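Lug tips in the crop are at left (122,115), right (378,240) and bottom (192,318). The roll's notches are at left (537,107)/(522,158) and right (785,178)/(757,225).

```bash
python3 - <<'E'
import pickle,numpy as np
from h import *
c=pickle.load(open("w2.pkl","rb"))
T=lambda x,y,z=.066:pix2pt(c,(285+x/6-.42,5+y/6-.42),z)[:2]
L,Rr,B=T(122,115),T(378,240),T(192,318)
ang=lambda v:np.degrees(np.arctan2(v[1],v[0]))
C=(L+Rr)/2; print("lugs",ang(Rr-L)%90,ang(B-C)%90,"ctr",C,np.linalg.norm(Rr-L)/2,np.linalg.norm(B-C))
W=lambda x,y:pix2pt(c,(248+(x-511)/2-.25,255+y/2-.25),.2755)[:2]
p=[W(537,107),W(522,158),W(785,178),W(757,225)]
l=(p[0]+p[1])/2;r=(p[2]+p[3])/2; print("notch",ang(r-l)%90,ang(p[1]-p[0])%90,ang(p[3]-p[2])%90,(l+r)/2,np.linalg.norm(r-l)/2,[np.linalg.norm(p[1]-p[0]),np.linalg.norm(p[3]-p[2])])
print("spindle tip",pix2pt(c,(285+265/6-.42,5+80/6-.42),.122))
E
```

```text
lugs 66.85655274422543 66.14649398018693 ctr [0.55081015 0.219746  ] 0.01863952160812715 0.018933016942163525
notch 71.49640322740044 73.88199871792669 67.55228791761814 [0.54532899 0.10133422] 0.021233134804899453 [np.float64(0.01033550550037147), np.float64(0.010705340373933862)]
spindle tip [0.55085467 0.22222787 0.122     ]
```

Estimates agree to about 1 mm. Target TCP is (0.551, 0.2188), turned −3° in world yaw (+3° about tool z). I'll move above the spindle and let it settle.

move_arm(
  deltas=[
    [[5,3,0.2,0,0,0,1],[5,6,0.3,0,0,0,2],[5,9,0.4,0,0,0,3],[5,11.5,0.5,0,0,0,3.4],[5,12.4,0.5,0,0,0,3.4],[5,12.4,0.5,0,0,0,3.4],[5,12.4,0.5,0,0,0,3.4],[5,12.4,0.5,0,0,0,3.4],[5,12.4,0.5,0,0,0,3.4],[5,12.4,0.5,0,0,0,3.4]],
  ],
  squeeze=40,
)

```text
time: 5.25
position: [0.5517, 0.216, 0.3987]
tcp_rot: [2.286, 2.155, -0.0]
force: [-0.5, 0.3, -2.4]
width: 0.699
finger_force: 44.2
```

```bash
python3 - <<'E'
from workcell import ctrl, camera
import cv2, numpy as np, pickle
from scipy.spatial.transform import Rotation as R
c=camera("side"); t=camera("top"); pickle.dump((c,t),open("s3.pkl","wb"))
s=ctrl.read_state(); print(s["time"],s["position"],R.from_rotvec(s["tcp_rot"]).as_matrix().round(4).tolist(),s["force"],s["wrist_torque"])
from h import *
u=pt2pix(c,(.551,.22,.12)); print(u,pt2pix(c,(.551,.219,.175)))
x,y=u.astype(int)
A=cv2.resize(c["color"][y-70:y+50,x-60:x+60,::-1],None,fx=5,fy=5,interpolation=cv2.INTER_CUBIC)
cv2.imwrite("pics/s3.png",A); print(x,y)
E
```

```text
5.35 [0.55162967 0.21619468 0.39871563] [[0.0589, 0.9983, 0.0], [0.9983, -0.0589, -0.0], [-0.0, 0.0, -1.0]] [ 1.52955012 -0.49127135 -2.93132848] [-0.02257785 -0.03438552  0.06045171]
[330.39397285 265.35261568] [329.85724795 245.49138304]
330 265
```

View pics/s3.png

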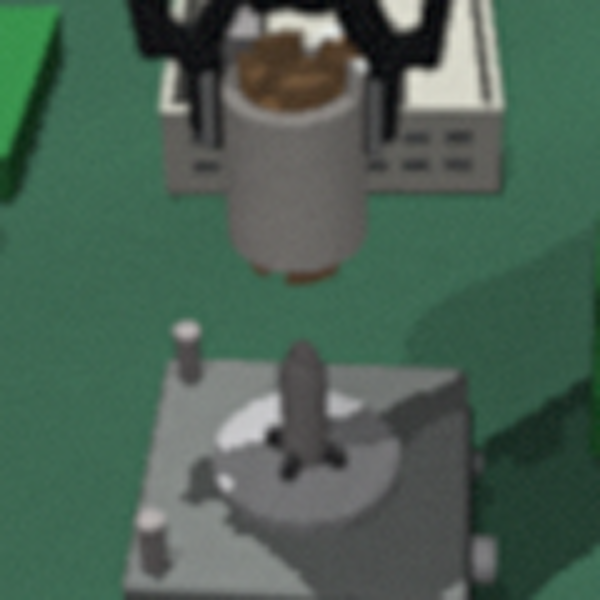

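The side view shows the roll upright and clear of the spindle: paper edges at x=230 and 367, spindle tip at (302,342), core's lower rim at about y=282. The x alignment is right, so I'll check y from the rows.

```bash
python3 - <<'E'
import pickle,numpy as np
from h import *
c,t=pickle.load(open("s3.pkl","rb"))
for y in(.214,.216,.218,.22,.222): print(y,"core rim",(pt2pix(c,(.551,y+.022,.1734))[1]-195)*5+2,"paper rim",(pt2pix(c,(.551,y+.03,.1854))[1]-195)*5+2, "paper top rim near",(pt2pix(c,(.551,y+.03,.2614))[1]-195)*5+2,"platter near/far",[(pt2pix(c,(.551,y+s,.06))[1]-195)*5+2 for s in(.043,-.043)],"tip",(pt2pix(c,(.551,y,.125))[1]-195)*5+2)
E
```

```text
0.214 core rim 282.46818721349297 paper rim 272.0887517220268 paper top rim near 121.25970979299194 platter near/far [np.float64(512.6393333427189), np.float64(381.18977987217687)] tip 336.21174360865905
0.216 core rim 285.47639405753296 paper rim 275.1235487445002 paper top rim near 124.11299996744657 platter near/far [np.float64(515.9640364406779), np.float64(384.0113291595436)] tip 339.17393999038507
0.218 core rim 288.497194777637 paper rim 278.17125675545094 paper top rim near 126.97905031438236 platter near/far [np.float64(519.3020016547309), np.float64(386.8432444821887)] tip 342.14790736768475
0.22 core rim 291.53066862620733 paper rim 281.23195832166755 paper top rim near 129.85794662259974 platter near/far [np.float64(522.6533084965895), np.float64(389.68558307060573)] tip 345.1337160425363
0.222 core rim 294.57689552201725 paper rim 284.3057367154705 paper top rim near 132.74977545165723 platter near/far [np.float64(526.0180371148429), np.float64(392.5384025773543)] tip 348.13143687787186
```

Roll should shift about +3.3 mm in y. I'll lower it over the spindle's tapered tip and check the force.

move_arm(
  deltas=[
    [[5,0.33,0,0,0,0,0],[5,0.33,0,1.5,0,0,0],[5,0.33,0,3,0,0,0],[5,0.33,0,4.5,0,0,0],[5,0.33,0,5.2,0,0,0],[5,0.33,0,5.8,0,0,0],[5,0.33,0,6.4,0,0,0],[5,0.33,0,7,0,0,0],[5,0.33,0,7,0,0,0],[5,0.33,0,7,0,0,0]],
  ],
  squeeze=40,
)

```text
time: 6.6
position: [0.5519, 0.2196, 0.329]
tcp_rot: [2.286, 2.155, 0.001]
force: [0.2, -0.4, -1.4]
width: 0.7
finger_force: 44.2
```

move_arm(
  deltas=[
    [[5,0,0,0.4,0,0,0],[5,0,0,0.8,0,0,0],[5,0,0,1.2,0,0,0],[5,0,0,1.6,0,0,0],[5,0,0,2.0,0,0,0],[5,0,0,2.4,0,0,0],[5,0,0,2.8,0,0,0],[5,0,0,2.8,0,0,0],[5,0,0,2.8,0,0,0],[5,0,0,2.8,0,0,0]],
  ],
  squeeze=40,
)

```text
time: 7.85
position: [0.5519, 0.2197, 0.3009]
tcp_rot: [2.286, 2.155, 0.001]
force: [0.2, 0.7, -2.3]
width: 0.7
finger_force: 44.2
```

move_arm(
  deltas=[
    [[5,0,0,0.2,0,0,0],[5,0,0,0.4,0,0,0],[5,0,0,0.6,0,0,0],[5,0,0,0.8,0,0,0],[5,0,0,0.9,0,0,0],[5,0,0,1.0,0,0,0],[5,0,0,1.0,0,0,0],[5,0,0,1.0,0,0,0],[5,0,0,1.0,0,0,0],[5,0,0,1.0,0,0,0]],
  ],
  squeeze=40,
)

```text
time: 9.1
position: [0.5519, 0.2195, 0.2908]
tcp_rot: [2.286, 2.155, 0.0]
force: [-0.2, 0.5, -2.4]
width: 0.702
finger_force: 44.2
```

There is no contact force 4.5 mm below the lug tops, so the notches are over the lugs. I'll go down to the platter.

move_arm(
  deltas=[
    [[5,0,0,0.1,0,0,0],[5,0,0,0.2,0,0,0],[5,0,0,0.3,0,0,0],[5,0,0,0.4,0,0,0],[5,0,0,0.45,0,0,0],[5,0,0,0.5,0,0,0],[5,0,0,0.55,0,0,0],[5,0,0,0.58,0,0,0],[5,0,0,0.6,0,0,0],[5,0,0,0.6,0,0,0]],
  ],
  squeeze=40,
)

```text
time: 10.35
position: [0.5518, 0.2198, 0.2853]
tcp_rot: [2.285, 2.155, 0.0]
force: [-2.1, -0.9, 5.3]
width: 0.699
finger_force: 44.7
```

Contact with the platter at the expected height (lower end at about 0.060). I'll release and withdraw straight up.

move_arm(
  deltas=[
    [[6.2,0,0,0.6,0,0,0],[7,0,0,0.6,0,0,0],[8,0,0,0.6,0,0,0],[8.5,0,0,0.6,0,0,0],[8.5,0,0,0.6,0,0,0],[8.5,0,0,-1,0,0,0],[8.5,0,0,-4,0,0,0],[8.5,0,0,-9,0,0,0],[8.5,0,0,-14,0,0,0],[8.5,0,0,-14,0,0,0]],
  ],
)

```text
time: 11.6
position: [0.5526, 0.2212, 0.4306]
tcp_rot: [2.283, 2.153, 0.014]
force: [-0.4, -0.3, -0.5]
width: 0.995
finger_force: 0.0
```

move_arm(
  deltas=[
    [[8.5,-4,0,0,0,0,0],[8.5,-8,0,0,0,0,0],[8.5,-12,0,0,0,0,0],[8.5,-15,0,0,0,0,0],[8.5,-15,0,0,0,0,0],[8.5,-15,0,0,0,0,0],[8.5,-15,0,0,0,0,0],[8.5,-15,0,0,0,0,0],[8.5,-15,0,0,0,0,0],[8.5,-15,0,0,0,0,0]],
  ],
)

```text
time: 12.85
position: [0.543, 0.0701, 0.4247]
tcp_rot: [-2.285, -2.156, -0.0]
force: [0.7, 0.5, -0.5]
width: 0.999
finger_force: 0.0
```

```bash
python3 - <<'E'
from workcell import ctrl, camera
import cv2, numpy as np
from h import *
s=ctrl.read_state(); print(s["time"],s["position"],s["force"],s["width"])
c=camera("side"); t=camera("top")
for z in(.06,.07): print(z,"core top far/near rows",[pt2pix(c,(.551,.22+k,z+.1)).round(1) for k in(-.022,.022)],"paper near bottom",pt2pix(c,(.551,.25,z+.012)).round(1))
A=cv2.resize(c["color"][215:335,270:390,::-1],None,fx=4,fy=4,interpolation=cv2.INTER_CUBIC)
B=cv2.resize(t["color"][90:260,160:440,::-1],(320,194))
o=np.zeros((480,800,3),np.uint8);o[:,:480]=A;o[:194,480:]=B
cv2.imwrite("pics/f.png",o)
E
```

```text
12.85 [0.54298573 0.07011578 0.42468433] [ 0.71265861  0.54653933 -0.46247164] 0.9988891106833077
0.06 core top far/near rows [array([330.4, 244.9]), array([329.5, 257.8])] paper near bottom [330.3 290.9]
0.07 core top far/near rows [array([330.3, 241.4]), array([329.4, 254.2])] paper near bottom [330.2 287.6]
```

View pics/f.png

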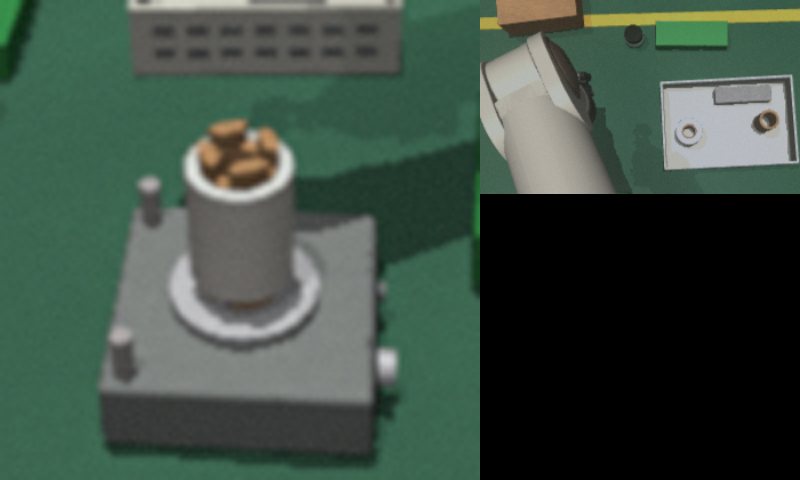

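The roll stands upright on the platter, and the rest of the stock in the basket hasn't moved. Its far core rim is at row 245.0, against 244.9 predicted for home and 241.4 for resting on the lugs. The paper's lower rim is at about 290.7, against 290.9 for home. Handing in.

```bash
python3 -c "
from workcell import ticket
print(ticket.finish_job())"
```

```text
the job is handed in; nothing more can be done
None
```

The notched roll is on the grey rewinder's spindle, upright, with its notches over the lugs and its core home on the platter; the job was handed in at about 13 s, no verdict was returned, and the other stock and the jar and pen case looked undisturbed, though I did not check the scanner at the end.

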